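# Load the reagent bottles into the bottle crate

### The job

Put the two tall round amber bottles that stand on the front part of the bench, to the left of the crate (not those in the stock along the back), into free cells of the crate, one to a cell, upright on its floor. Leave the bottle that is already in the crate standing in it, and set the bottles down gently: do not drop them or knock them over.

Things in the scene. Friction and masses are not known exactly. Their poses are not given: they have to be found in the camera images.
- bottle_a_center (a point): Tall round amber bottle with a narrow neck, left of the crate: 68 mm in diameter, 168 mm high, about 0.5 kg; its ribbed cap, 41 mm in diameter, spans 141 to 167 mm above the underside; below it the shoulder widens to 68 mm. This point: its centre, 84 mm above the underside; z up its axis. (The square wide-mouthed amber jar, 126 mm high, stays on the bench.)
- bottle_b_center (a point): The second such bottle, the same in shape and size (68 mm in diameter, 168 mm high, cap 41 mm in diameter from 141 to 167 mm above the underside), also on the bench left of the crate (0.44 to 0.63 m ahead of the robot). This point is its centre, half-way up (84 mm above the underside); z is its axis, up.
- bottle_in_crate_center (a point): A third such bottle, the same in shape and size, that already stands in one of the crate's four cells and stays in the crate. Which cell it is, this position tells. This point: its centre, 84 mm above its underside; z up its axis. (Mind the arm: an overhead stirrer hangs behind the work, from 0.55 m above the bench, 0.68 m and more ahead of the robot, near its midline; keep the wrist in front of it.)
- crate: Grey open crate fixed to the bench, 199 mm square, outer walls 5 mm thick and 80 mm high. A cross of dividers (5 mm thick, 69 mm high) makes 2 x 2 cells, each 92 mm square inside; their floor is 8 mm above the bench. Origin: centre of the underside; x, y along its walls, z up; any yaw. Cell centres: x = +-48.5 mm, y = +-48.5 mm in its frame.
Things that resemble listed ones, but are neither listed nor needed, are in the scene too. What is shaped like the part that bears bottle_b_center but green or yellow is not meant. What is shaped like the part that bears bottle_a_center but blue is not meant.

How it is judged:
By the outcome, as a careful person would: the job done as asked, in the order asked, and still so for the second after the job is handed in, with the robot touching nothing.
It also fails if it takes over 72 s, if anything falls off the work surface, if the arm or the gripper's body presses on something with over 40 N, if the wrist force passes 120 N, or if a joint passes its speed limit or range.

### The arm

A 6-joint arm with a two-finger parallel gripper is mounted at the origin on a cart in front of the work surface, level with it; the furniture and walls round the work are solid. World frame = base frame: x ahead of the robot, y to its left, z up, the work surface at z = 0. Lengths are in mm, angles in rad, forces in N, time in s.
With the tool pointing down it reaches from about 275 to 850 mm from the base axis. Payload 5.2 kg.
Tool frame: the origin (TCP) lies at the centre of the arm's flange, where the gripper is bolted on; the fingertips stand 173 mm ahead of it and the grasp point (between the pads) lies 155 mm ahead of it (env.tcp_to_tips is the distance from the TCP to the fingertips, in mm); z points along the fingers, y is the direction in which the jaws open and shut (so a half turn about z gives the same grasp; the last joint's range is limited). The gripper opens to 85 mm and grips with 20 to 120 N. Pads are 22 mm wide; open, the fingers measure 114 mm over their backs; the gripper's body (76 mm by 85 mm) begins 54 mm behind the grasp point. The pads swing forward as they close: fully open they stand 13 mm farther back than shut.
Start: joints at [-1.497, 0.259, 1.535, -0, 1.348, -0.203], TCP at [150.324, -529.064, 404.71] pointing down, gripper open.
Joint ranges: [-3.14, 3.14], [-0.91, 2.08], [0.19, 2.58], [-1.22, 4.36], [0.22, 2.71], [-3.12, 3.12]. Speed limits (rad/s): [2.57, 2.57, 3.14, 3.14, 3.14, 3.14].

### API

Orientations are given as a unit quaternion [w, x, y, z].
In Python, from workcell import env, imaging, order gives the robot as it stands. The module is installed in compiled form; this text tells all that it offers.
- The arm moves only by the shell command python3 -m creep 'ROWS' [FORCE]. ROWS is JSON, a list of rows, each a list of 7 numbers: the gripper's target within -1 to 1 (fully open at 1, half-way at 0, shut at -1), then the shift along the tool's x, y, z in m, then the turn, a rotation vector about the tool's x, y, z in degrees. A call has 1 to 20 rows; each row is the pose to reach, as a shift and turn from the pose commanded when the call began, along the tool's axes at that moment; what a row does not reach only later rows make up. A row lasts 1/10 s, in which the tool goes at most 50 mm and 8.59 degrees, less where a joint would pass 70% of its speed; a pose out of reach is approached as far as the arm can. A call with a gripper value outside its range is refused whole. The fingers move at their own pace and stop on an object; FORCE is the grip in N (left out, the last holds). Time passes only in rows, so rows that repeat a pose let the fingers close. It gives the time, the measured TCP pose, the force and the opening at its end, in the units of the state.
- env.sense(): the state, without advancing time (a new reading comes with each control period).
- imaging.camera(name): name is "scene" or "top" or "wrist"; returns a dict with "color" (400x640x3 uint8, blue, green, red), "vfov" (degrees; the focal length in pixels is half the picture's height over the tangent of half this angle, whatever the lens; pixels are square), "cx", "cy" (the principal point, pixels), "rvec" (rotation vector, rad) and "tvec" (3), from world to camera coordinates, as OpenCV has them; the wrist camera has in their place "mount" (4x4, takes a point from camera to tool coordinates, whose origin is the TCP and whose axes are the flange's). Camera axes: x right, y down, z forward; pixel columns grow to the right and rows downward; lengths in mm; the calibration is good to about 2 mm. A picture is of the moment at which its call begins: read the wrist's pose just before it. There is no depth.
- order.hand_in(): hands the job in, once; it reports no verdict.
Trained networks look in a picture, given as the dict that the camera call returned (one of the last four; its "shot" number tells which), for a name from the list of things; names that differ only in an ending like _2 or _b are one class to them, and where a whole thing is asked for, a point or a joint stands for the part that bears it (a point fixed in the world has none). Each returns a list of dicts, best first, with "p" (0 to 1); they miss things now and then, are a little off and sometimes report something else, mostly with a low value. They report only what shows in the picture. A call takes as long as a camera call. They do not tell look-alikes from the thing itself.
- imaging.boxes_of(picture, query): "extent" ([centre column, centre row, width, height] in pixels, round what is visible of it).
The state is a dict: "t": time; "q": joint angles; "joint_vel": joint speeds; "effort": joint torques, N m; "tcp_pos": TCP position; "tool_rot": TCP orientation; "contact_force": force on the tool from outside, world axes, zero at the start; "moment": the same for the moment, N m; "width": finger opening in mm.
Only numpy, scipy, OpenCV 4.12 (cv2) and the standard library are available. Lean on these libraries where they do the work, as an engineer would, in place of code of your own. Each camera call takes 0.05 s, during which the arm holds its last target. There are 200 camera calls.

## Working session

There is one attempt and no reset: what is moved stays moved. The work goes in short steps, Python scripts to look and compute and a shell command to move; the robot and the scene stay as the last step left them, time stands still between calls to the robot, and variables do not carry over. Pictures are saved under pics/ and viewed, about 8 in all and at most 12, crops included, and the job is handed in when it is done.

```bash
mkdir -p pics; cat > h.py <<'E'
import numpy as np, cv2
from workcell import env, imaging, order
from scipy.spatial.transform import Rotation as R
def K(p):
    h=p["color"].shape[0]; f=h/2/np.tan(np.radians(p["vfov"])/2)
    return np.array([[f,0,p["cx"]],[0,f,p["cy"]],[0,0,1]])
def ext(p,st=None):
    if "rvec" in p:
        Rm=cv2.Rodrigues(np.array(p["rvec"],float))[0]; return Rm,np.array(p["tvec"],float).ravel()
    T=np.eye(4); T[:3,:3]=R.from_quat(np.array(st["tool_rot"])[[1,2,3,0]]).as_matrix(); T[:3,3]=st["tcp_pos"]
    M=np.linalg.inv(T@np.array(p["mount"])); return M[:3,:3],M[:3,3]
def proj(p,X,st=None):
    Rm,t=ext(p,st); c=np.atleast_2d(X)@Rm.T+t; u=c@K(p).T; return u[:,:2]/u[:,2:]
def onplane(p,uv,z,st=None):
    Rm,t=ext(p,st); d=Rm.T@np.linalg.inv(K(p))@np.array([uv[0],uv[1],1.]); o=-Rm.T@t
    return o+d*(z-o[2])/d[2]
E
python3 - <<'E'
from h import *
for n in ["scene","top"]:
    p=imaging.camera(n); cv2.imwrite(f"pics/{n}0.png",p["color"])
    Rm,t=ext(p); print(n,p["vfov"],p["cx"],p["cy"],"cam at",(-Rm.T@t).round())
    for q in ["bottle_a_center","crate"]:
        for b in imaging.boxes_of(p,q):
            print(q,round(b["p"],2),np.round(b["extent"]),onplane(p,b["extent"][:2],84).round())
print({k:np.round(v,3) for k,v in env.sense().items()})
E
```

```text
scene 42.49619012179743 326.81364399713095 200.33864553816258 cam at [-649. -540. 1456.]
bottle_a_center 0.97 [211. 174.  21.  40.] [362. 567.  84.]
crate 0.66 [428. 260.  62.  69.] [ 425. -310.   84.]
top 52.65989530139222 319.13041681049884 198.03155495384433 cam at [ 141.   80. 1491.]
bottle_a_center 0.96 [294. 170.  11.  29.] [610. 195.  84.]
bottle_a_center 0.77 [181. 233.  31.  24.] [353. 575.  84.]
crate 0.82 [429. 214.  77.  58.] [ 473. -296.   84.]
{'t': np.float64(0.3), 'q': array([-1.497,  0.259,  1.535, -0.   ,  1.348, -0.203]), 'joint_vel': array([ 0.001, -0.003, -0.004,  0.001,  0.   ,  0.001]), 'effort': array([ 1.0000e-03, -4.4549e+01, -2.9039e+01, -0.0000e+00,  7.0000e-03,
       -0.0000e+00]), 'tcp_pos': array([ 150.326, -529.004,  404.425]), 'tool_rot': array([-0.   ,  0.99 ,  0.138,  0.   ]), 'contact_force': array([ 0.408, -0.06 ,  0.031]), 'moment': array([-0.01 ,  0.026,  0.028]), 'width': np.float64(85.677)}
```

View pics/scene0.png

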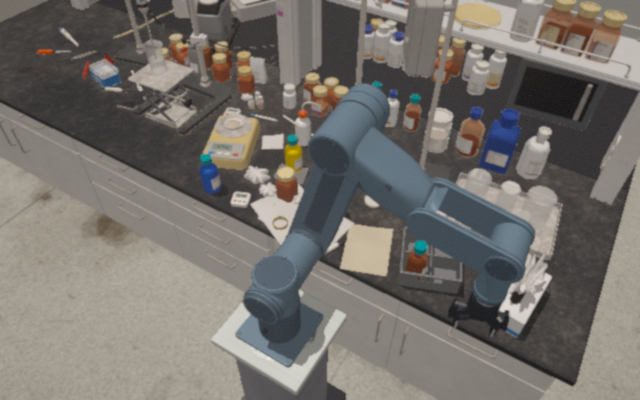

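View pics/top0.png

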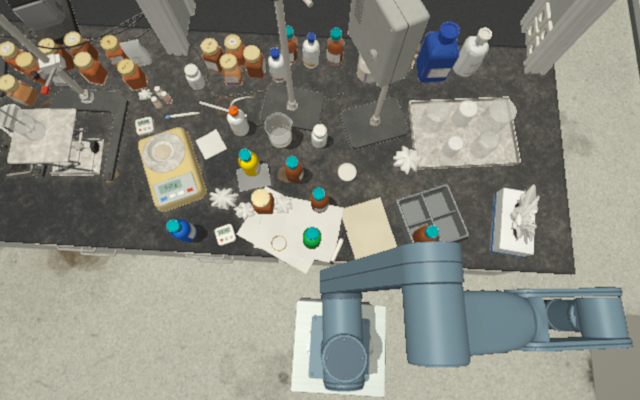

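The top view shows these candidates:
- **Amber with teal cap:** (293,168), (319,199), and (427,234) in the crate.
- **Look-alikes:** yellow (249,161), green (312,237), blue (180,230), the square jar (262,202), and the back stock (290,40) and (335,45).

I choose (293,168) and (319,199), and check them in one close crop.

```bash
python3 - <<'E'
from h import *
p=imaging.camera("top"); im=p["color"][140:265,230:480]
im=cv2.resize(im,None,fx=3.2,fy=3.2,interpolation=cv2.INTER_CUBIC)
hsv=cv2.cvtColor(p["color"],cv2.COLOR_BGR2HSV)
m=((hsv[...,0]>80)&(hsv[...,0]<100)&(hsv[...,1]>120)&(hsv[...,2]>60)).astype(np.uint8)
n,l,s,c=cv2.connectedComponentsWithStats(m)
for i in range(1,n):
    if s[i,4]>25: print(c[i].round(1),s[i],onplane(p,c[i],160).round(1))
cv2.imwrite("pics/crop.png",im)
E
```

```text
[289.1  31.3] [286  25   8  14  71] [1139.4  249.6  160. ]
[335.5  33.4] [330  27  12  14 114] [1140.7   72.1  160. ]
[244.3 154.3] [238 149  13  12 115] [632.1 368.2 160. ]
[291.7 161.8] [286 156  12  13 122] [613.9 200.3 160. ]
[318.4 193.3] [313 187  12  13 121] [505.7 100.8 160. ]
[172.9 225.6] [166 219  15  14 154] [365.5 579.7 160. ]
[431.6 231.4] [425 225  14  13 131] [ 396.  -283.9  160. ]
[311.8 233.1] [306 227  13  13 131] [367.2 114.7 160. ]
```

View pics/crop.png

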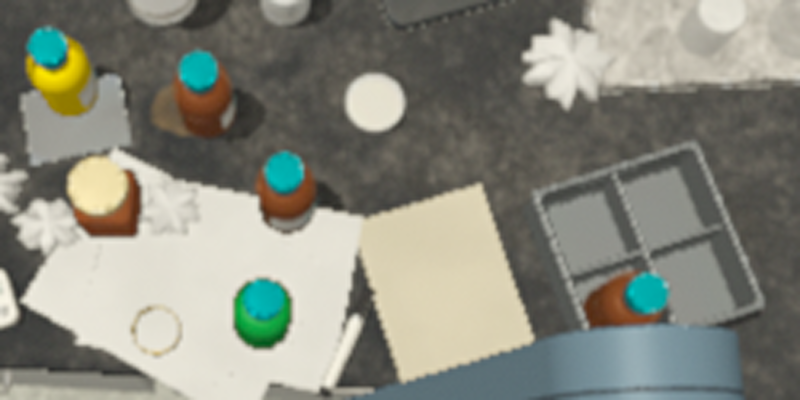

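The crop confirms it: two amber bottles with teal caps at crop (205,95) and (288,190). Green, yellow and the square jar stay. The crate's occupied cell is the near-left one. Next I measure the crate from its rim corners.

```bash
python3 - <<'E'
from h import *
p=imaging.camera("top")
P=[onplane(p,(230+a/3.2,140+b/3.2),80) for a,b in [(537,193),(695,145),(762,303)]]
for a in P: print(a.round(1))
print(np.linalg.norm(P[0]-P[1]),np.linalg.norm(P[2]-P[1]))
print("cen",(P[0]+P[2])/2); 
d=P[0]-P[1];e=P[1]-P[2];print(np.degrees(np.arctan2(d[1],d[0])),np.degrees(np.arctan2(e[1],e[0])))
st=env.sense();w=imaging.camera("wrist");print(np.round(w["mount"],2),w["vfov"])
print(R.from_quat(np.array(st["tool_rot"])[[1,2,3,0]]).as_matrix().round(3))
E
```

```text
[ 517.9 -185.5   80. ]
[ 584.8 -364.7   80. ]
[ 406.9 -434.4   80. ]
191.28293040150825 191.06635911600438
cen [ 462.41435766 -309.91177973   80.        ]
110.47129029514396 21.386416321420608
[[ 0.   -0.95 -0.3  76.4 ]
 [ 1.    0.    0.    1.77]
 [-0.   -0.3   0.95 32.67]
 [ 0.    0.    0.    1.  ]] 58.46913484039207
[[ 0.962  0.273 -0.   ]
 [ 0.273 -0.962  0.   ]
 [ 0.    -0.    -1.   ]]
```

```bash
python3 -m creep '[[1,0,0,-0.04,0,0,0],[1,0,0,-0.075,0,0,0],[1,0.03,-0.01,-0.075,0,0,0],[1,0.07,-0.025,-0.075,0,0,0],[1,0.11,-0.037,-0.075,0,0,0],[1,0.15,-0.05,-0.075,0,0,0],[1,0.19,-0.064,-0.075,0,0,0],[1,0.23,-0.077,-0.075,0,0,0],[1,0.27,-0.09,-0.075,0,0,0],[1,0.31,-0.104,-0.075,0,0,0],[1,0.34,-0.114,-0.075,0,0,0],[1,0.36,-0.12,-0.075,0,0,0],[1,0.368,-0.123,-0.075,0,0,0],[1,0.368,-0.123,-0.075,0,0,0]]' 60
python3 - <<'E'
from h import *
st=env.sense(); p=imaging.camera("wrist"); print(st["tcp_pos"],st["q"].round(2) if hasattr(st["q"],"round") else st["q"])
im=p["color"].copy(); cv2.imwrite("pics/w1raw.png",im)
u,v=[np.array([np.cos(a),np.sin(a),0]) for a in (np.radians(21),np.radians(111))]
c=np.array([462,-310,80.])
P=[c+s*99.5*u+t*99.5*v for s,t in [(1,1),(1,-1),(-1,-1),(-1,1)]]
cv2.polylines(im,[proj(p,np.array(P),st).round().astype(int)],True,(0,0,255),1)
for b in imaging.boxes_of(p,"bottle_a_center")+imaging.boxes_of(p,"crate"): print(b)
cv2.imwrite("pics/w1.png",im)
E
```

```text
t: 1.85
tcp_pos: [471.2, -309.6, 479.5]
tool_rot: [-0.0, 0.99, 0.139, -0.0]
contact_force: [0.9, -0.6, -0.4]
width: 85.4
[ 471.20410407 -309.62799637  479.53586121] [-0.78  0.25  1.37 -0.    1.53  0.51]
{'extent': [312.2, 156.9, 209.9, 200.5], 'p': 0.91}
{'extent': [277.5, 227.5, 71.4, 107.8], 'p': 0.71}
```

View pics/w1.png

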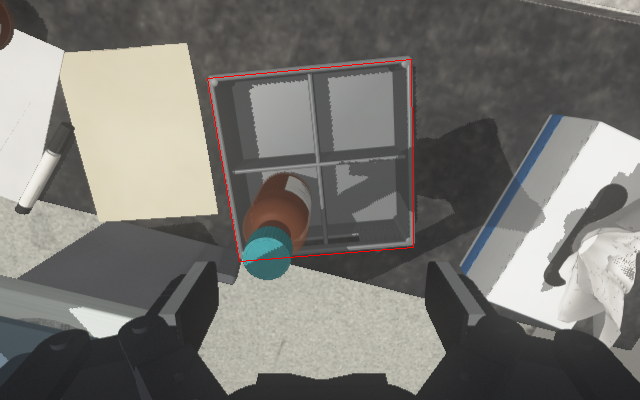

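The wrist view shows the crate outline matching the rim to about 2 px. The third bottle is near-left (cap at 267,258) and the two far cells are free. Now over bottle B.

```bash
cat > cap.py <<'E'
from h import *
import sys
def cap(z=167):
    st=env.sense(); p=imaging.camera("wrist")
    hsv=cv2.cvtColor(p["color"],cv2.COLOR_BGR2HSV)
    m=((hsv[...,0]>80)&(hsv[...,0]<100)&(hsv[...,1]>90)&(hsv[...,2]>40)).astype(np.uint8)
    n,l,s,c=cv2.connectedComponentsWithStats(m)
    for i in range(1,n):
        if s[i,4]<300: continue
        # fit: cap cylinder z 141..167 seen in the picture -> compare bbox with the projected model
        def res(xy):
            a=np.linspace(0,2*np.pi,60); X=np.vstack([np.c_[xy[0]+20.5*np.cos(a),xy[1]+20.5*np.sin(a),np.full(60,zz)] for zz in (z-26,z)])
            u=proj(p,X,st); return np.r_[u.min(0)-s[i,:2],u.max(0)-(s[i,:2]+s[i,2:4]-1)]
        from scipy.optimize import least_squares
        r=least_squares(res,onplane(p,c[i],z-10,st)[:2]); w=r.x-np.array(st["tcp_pos"])[:2]
        Rm=R.from_quat(np.array(st["tool_rot"])[[1,2,3,0]]).as_matrix()
        print("px",c[i].round(),"box",s[i,:4],"xy",r.x.round(1),"res",r.fun.round(1),"tool shift",(Rm.T@np.r_[w,0])[:2].round(1))
    print("tcp",np.round(st["tcp_pos"],1),"t",st["t"])
    return p
if __name__=="__main__":
    p=cap(float(sys.argv[1]) if len(sys.argv)>1 else 167)
    if len(sys.argv)>2: cv2.imwrite(sys.argv[2],p["color"])
E
python3 cap.py 175
python3 -m creep '[[1,0.008,-0.02,0,0,0,0],[1,0.02,-0.054,0,0,0,0],[1,0.035,-0.093,0,0,0,0],[1,0.05,-0.132,0,0,0,0],[1,0.065,-0.171,0,0,0,0],[1,0.08,-0.21,0,0,0,0],[1,0.094,-0.249,0,0,0,0],[1,0.109,-0.288,0,0,0,0],[1,0.124,-0.327,0,0,0,0],[1,0.136,-0.36,0,0,0,0],[1,0.144,-0.38,0,0,0,0],[1,0.146,-0.386,0,0,0,0],[1,0.146,-0.386,0,0,0,0]]' 60
python3 cap.py 167 pics/w2.png
```

```text
px [266. 251.] box [241 224  50  54] xy [ 396.7 -283.7] res [-1.  -1.3  1.1  1.3] tool shift [-63.  -46.1]
tcp [ 469.9 -310.9  479.7] t 2.0
t: 3.35
tcp_pos: [505.6, 100.8, 479.7]
tool_rot: [0.0, 0.99, 0.138, -0.0]
contact_force: [0.2, 0.0, -0.0]
width: 85.2
px [231.  15.] box [198   0  63  37] xy [603.3 196.8] res [ -0.8 -13.9   0.9  16.8] tool shift [120.3 -65.6]
px [320. 175.] box [296 154  49  47] xy [507.3 100.3] res [-1.3 -4.3  1.3  4.4] tool shift [1.6 0.9]
px [267. 309.] box [244 284  46  51] xy [368.6 113.2] res [-0.9 -1.6  1.   1.7] tool shift [-128.3  -49.4]
tcp [505.6 100.8 479.7] t 3.35
```

View pics/w2.png

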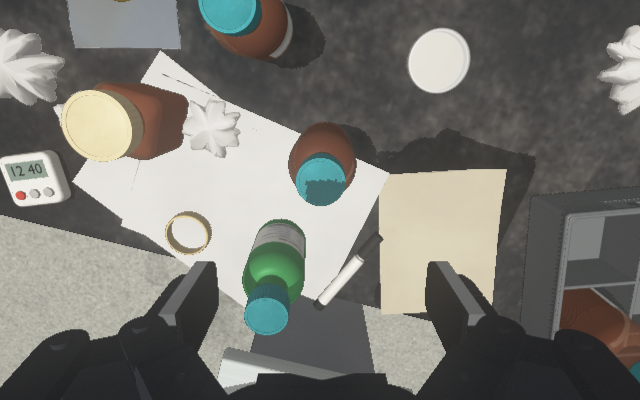

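The mask loses the shaded bottom of the cap (true rows 154–205), so B is at about (505.5, 100.3), under the tool. Descend and grip the cap.

```bash
python3 -m creep '[[1,0,0.001,0.02,0,0,0],[1,0,0.001,0.05,0,0,0],[1,0,0.001,0.08,0,0,0],[1,0,0.001,0.11,0,0,0],[1,0,0.001,0.135,0,0,0],[1,0,0.001,0.155,0,0,0],[1,0,0.001,0.165,0,0,0],[1,0,0.001,0.17,0,0,0],[1,0,0.001,0.17,0,0,0],[-0.3,0,0.001,0.17,0,0,0],[-0.5,0,0.001,0.17,0,0,0],[-0.7,0,0.001,0.17,0,0,0],[-1,0,0.001,0.17,0,0,0],[-1,0,0.001,0.17,0,0,0],[-1,0,0.001,0.17,0,0,0],[-1,0,0.001,0.17,0,0,0],[-1,0,0.001,0.17,0,0,0]]' 60
```

```text
t: 5.1
tcp_pos: [506.3, 100.4, 311.1]
tool_rot: [0.0, 0.99, 0.138, 0.001]
contact_force: [-0.7, 1.3, 5.1]
width: 41.1
```

```bash
python3 -m creep '[[-1,0,0,-0.005,0,0,0],[-1,0,0,-0.015,0,0,0],[-1,0,0,-0.035,0,0,0],[-1,0,0,-0.06,0,0,0],[-1,0,0,-0.085,0,0,0],[-1,0,0,-0.11,0,0,0],[-1,0,0,-0.122,0,0,0],[-1,0,0,-0.127,0,0,0],[-1,0,0,-0.127,0,0,0]]' 60
python3 - <<'E'
from h import *
st=env.sense();Rm=R.from_quat(np.array(st["tool_rot"])[[1,2,3,0]]).as_matrix()
print(st["tcp_pos"],(Rm.T@(np.array([524.7,-337.9,st["tcp_pos"][2]])-st["tcp_pos"])).round(1),st["contact_force"],st["width"])
E
```

```text
t: 6.0
tcp_pos: [505.8, 100.1, 436.7]
tool_rot: [0.0, 0.99, 0.138, 0.0]
contact_force: [0.3, -1.0, -4.5]
width: 41.5
[505.82570191 100.06281751 436.6737885 ] [-101.5  426.4    0. ] [ 0.26739404 -1.03269898 -4.53221249] 41.52943331041894
```

Lifted, with 4.5 N of load. Carry it to the far-right cell with gradual acceleration.

```bash
python3 -m creep '[[-1,-0.001,0.004,0,0,0,0],[-1,-0.003,0.014,0,0,0,0],[-1,-0.007,0.03,0,0,0,0],[-1,-0.013,0.053,0,0,0,0],[-1,-0.019,0.08,0,0,0,0],[-1,-0.026,0.11,0,0,0,0],[-1,-0.033,0.14,0,0,0,0],[-1,-0.0405,0.17,0,0,0,0],[-1,-0.0475,0.2,0,0,0,0],[-1,-0.055,0.23,0,0,0,0],[-1,-0.062,0.26,0,0,0,0],[-1,-0.069,0.29,0,0,0,0],[-1,-0.076,0.32,0,0,0,0],[-1,-0.083,0.35,0,0,0,0],[-1,-0.0895,0.376,0,0,0,0],[-1,-0.0945,0.397,0,0,0,0],[-1,-0.098,0.412,0,0,0,0],[-1,-0.1005,0.422,0,0,0,0],[-1,-0.1015,0.4264,0,0,0,0],[-1,-0.1015,0.4264,0,0,0,0]]' 60
python3 - <<'E'
from h import *
st=env.sense();p=imaging.camera("wrist");print(np.round(st["tcp_pos"],1),st["contact_force"],st["width"])
cv2.imwrite("pics/w3.png",p["color"])
E
```

```text
t: 8.0
tcp_pos: [524.8, -338.0, 436.4]
tool_rot: [-0.0, 0.99, 0.138, -0.0]
contact_force: [-0.4, 0.6, -4.9]
width: 41.3
[ 524.8 -338.   436.4] [-0.44618502  0.60257533 -4.87080539] 41.29754299161655
```

View pics/w3.png

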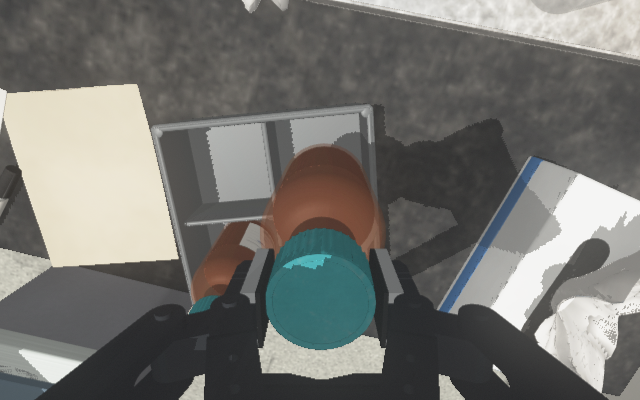

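The cap is held centrally and the bottle hangs over the far-right cell. I check for tilt numerically: the far outline is at row ~145, columns 270–383.

```bash
python3 - <<'E'
from h import *
st=env.sense();p=imaging.camera("wrist");a=np.linspace(0,6.28,90);zb=st["tcp_pos"][2]-311+0
for z,r in [(zb,33),(zb+60,34),(zb+95,34),(zb+167,20.5)]:
    u=proj(p,np.c_[st["tcp_pos"][0]+r*np.cos(a),st["tcp_pos"][1]+r*np.sin(a),0*a+z],st);print(z.round(),u.min(0).round(),u.max(0).round())
E
```

```text
126.0 [278. 142.] [360. 221.]
186.0 [266. 156.] [371. 255.]
221.0 [257. 168.] [380. 282.]
293.0 [260. 254.] [373. 352.]
```

Agrees to a few px, so it is upright. Lower, slow at the end.

```bash
python3 -m creep '[[-1,0,0,0.006,0,0,0],[-1,0,0,0.018,0,0,0],[-1,0,0,0.035,0,0,0],[-1,0,0,0.055,0,0,0],[-1,0,0,0.075,0,0,0],[-1,0,0,0.09,0,0,0],[-1,0,0,0.1,0,0,0],[-1,0,0,0.106,0,0,0],[-1,0,0,0.11,0,0,0],[-1,0,0,0.112,0,0,0],[-1,0,0,0.114,0,0,0],[-1,0,0,0.114,0,0,0]]' 60
python3 -m creep '[[-1,0,0,0.001,0,0,0],[-1,0,0,0.002,0,0,0],[-1,0,0,0.002,0,0,0]]' 60
```

```text
t: 9.3
tcp_pos: [524.9, -337.9, 323.0]
tool_rot: [0.0, 0.99, 0.138, 0.0]
contact_force: [-0.1, -0.3, -4.4]
width: 41.7
t: 9.6
tcp_pos: [524.8, -337.8, 320.7]
tool_rot: [0.0, 0.99, 0.138, -0.0]
contact_force: [-1.3, 0.0, -4.9]
width: 41.4
```

```bash
python3 -m creep '[[-1,0,0,0.001,0,0,0],[-1,0,0,0.001,0,0,0]]' 60; python3 -m creep '[[-1,0,0,0.001,0,0,0],[-1,0,0,0.001,0,0,0]]' 60;  python3 -m creep '[[-1,0,0,0.001,0,0,0],[-1,0,0,0.001,0,0,0]]' 60
```

```text
t: 9.8
tcp_pos: [524.8, -337.8, 319.6]
tool_rot: [-0.0, 0.99, 0.138, -0.0]
contact_force: [-0.0, 0.9, -5.3]
width: 41.4
t: 10.0
tcp_pos: [524.9, -337.8, 319.3]
tool_rot: [0.0, 0.99, 0.138, 0.0]
contact_force: [-1.2, 0.8, 0.1]
width: 41.2
t: 10.2
tcp_pos: [525.0, -337.7, 319.2]
tool_rot: [0.0, 0.99, 0.138, 0.001]
contact_force: [-1.7, 3.0, 6.2]
width: 41.3
```

Touchdown at TCP z 319.3, as predicted. Release and rise.

```bash
python3 -m creep '[[-0.05,0,0,-0.001,0,0,0],[0.05,0,0,-0.002,0,0,0],[0.15,0,0,-0.002,0,0,0],[0.3,0,0,-0.002,0,0,0],[0.45,0,0,-0.002,0,0,0],[0.5,0,0,-0.002,0,0,0],[0.5,0,0,-0.002,0,0,0]]' 60
python3 -m creep '[[0.5,0,0,-0.005,0,0,0],[0.5,0,0,-0.02,0,0,0],[0.5,0,0,-0.04,0,0,0],[0.5,0,0,-0.065,0,0,0],[0.5,0,0,-0.085,0,0,0],[0.5,0,0,-0.095,0,0,0],[0.5,0,0,-0.1,0,0,0],[0.5,0,0,-0.1,0,0,0]]' 60
python3 cap.py 175 pics/w4.png
```

```text
t: 10.9
tcp_pos: [524.8, -337.9, 319.7]
tool_rot: [0.0, 0.99, 0.138, -0.0]
contact_force: [-0.8, 0.1, -0.9]
width: 63.7
t: 11.7
tcp_pos: [524.8, -337.8, 419.9]
tool_rot: [0.0, 0.99, 0.138, 0.0]
contact_force: [0.6, -1.1, -0.3]
width: 64.1
px [320. 207.] box [288 172  64  69] xy [ 524.4 -338.8] res [-1.  -1.4  1.   1.5] tool shift [-0.7  0.8]
tcp [ 524.8 -337.8  419.9] t 11.7
```

View pics/w4.png

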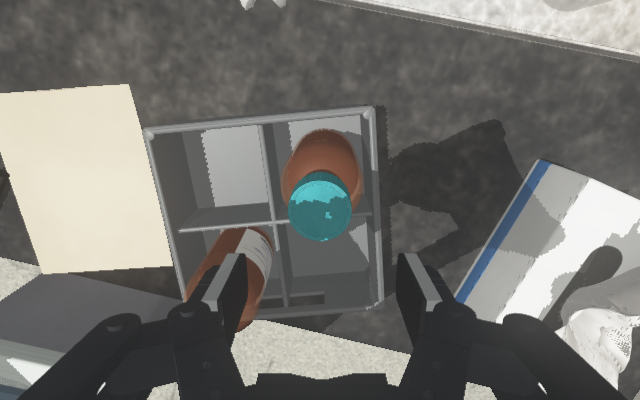

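Bottle B stands upright in the far-right cell (cap at 320,207, xy (524.4,-338.8)). Now to A.

```bash
python3 -m creep '[[0.7,0.008,-0.016,0,0,0,0],[0.9,0.02,-0.043,0,0,0,0],[1,0.036,-0.077,0,0,0,0],[1,0.053,-0.113,0,0,0,0],[1,0.07,-0.149,0,0,0,0],[1,0.087,-0.186,0,0,0,0],[1,0.104,-0.222,0,0,0,0],[1,0.121,-0.258,0,0,0,0],[1,0.138,-0.294,0,0,0,0],[1,0.155,-0.33,0,0,0,0],[1,0.172,-0.367,0,0,0,0],[1,0.189,-0.403,0,0,0,0],[1,0.204,-0.435,0,0,0,0],[1,0.217,-0.463,0,0,0,0],[1,0.226,-0.482,0,0,0,0],[1,0.231,-0.4926,0,0,0,0],[1,0.231,-0.4926,0,0,0,0],[1,0.231,-0.4926,0,0,0,0]]' 60
python3 cap.py 167 pics/w5.png
```

```text
t: 13.55
tcp_pos: [612.1, 198.9, 419.2]
tool_rot: [0.0, 0.99, 0.138, -0.001]
contact_force: [0.6, -0.5, 0.6]
width: 85.1
px [ 68. 102.] box [25 68 88 71] xy [631.6 365.8] res [-3.5 -0.4  4.   0.7] tool shift [  64.4 -155.2]
px [319. 197.] box [288 163  62  67] xy [615.6 199.8] res [-1.2 -1.4  1.2  1.5] tool shift [3.6 0.1]
tcp [612.1 198.9 419.2] t 13.55
```

View pics/w5.png

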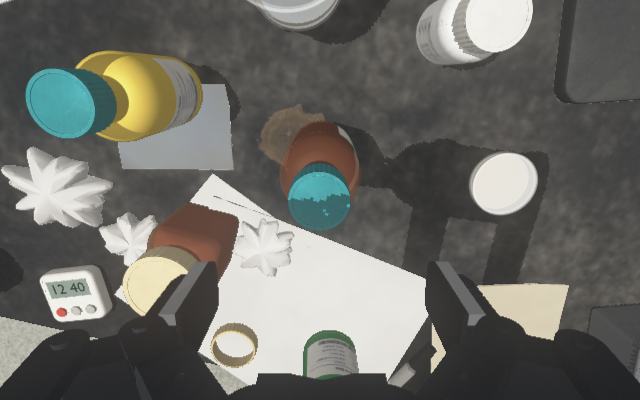

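Amber bottle A's cap is at (319,197), so it needs +3.6 mm along tool x. Descend and grip.

```bash
python3 -m creep '[[1,0.0036,0,0.015,0,0,0],[1,0.0036,0,0.04,0,0,0],[1,0.0036,0,0.065,0,0,0],[1,0.0036,0,0.088,0,0,0],[1,0.0036,0,0.102,0,0,0],[1,0.0036,0,0.109,0,0,0],[1,0.0036,0,0.109,0,0,0],[-0.3,0.0036,0,0.109,0,0,0],[-0.5,0.0036,0,0.109,0,0,0],[-0.7,0.0036,0,0.109,0,0,0],[-1,0.0036,0,0.109,0,0,0],[-1,0.0036,0,0.109,0,0,0],[-1,0.0036,0,0.109,0,0,0],[-1,0.0036,0,0.109,0,0,0],[-1,0.0036,0,0.109,0,0,0]]' 60
```

```text
t: 15.1
tcp_pos: [616.1, 200.4, 312.5]
tool_rot: [-0.0, 0.99, 0.138, 0.001]
contact_force: [-1.6, -0.1, 5.7]
width: 40.6
```

```bash
python3 -m creep '[[-1,0,0,-0.005,0,0,0],[-1,0,0,-0.015,0,0,0],[-1,0,0,-0.035,0,0,0],[-1,0,0,-0.06,0,0,0],[-1,0,0,-0.085,0,0,0],[-1,0,0,-0.11,0,0,0],[-1,0,0,-0.122,0,0,0],[-1,0,0,-0.127,0,0,0],[-1,0,0,-0.127,0,0,0]]' 60
python3 - <<'E'
from h import *
st=env.sense();Rm=R.from_quat(np.array(st["tool_rot"])[[1,2,3,0]]).as_matrix()
print(st["tcp_pos"],(Rm.T@(np.array([490,-247.3,st["tcp_pos"][2]])-st["tcp_pos"])).round(1),st["contact_force"],st["width"])
E
```

```text
t: 16.0
tcp_pos: [615.8, 200.1, 437.5]
tool_rot: [-0.0, 0.99, 0.138, -0.0]
contact_force: [-0.5, -0.2, -5.3]
width: 40.2
[615.80032846 200.10686162 437.5397544 ] [-243.3  396.     0. ] [-0.50087875 -0.15139204 -5.25656531] 40.1546527085358
```

```bash
python3 -m creep '[[-1,-0.002,0.004,0,0,0,0],[-1,-0.008,0.013,0,0,0,0],[-1,-0.017,0.028,0,0,0,0],[-1,-0.030,0.049,0,0,0,0],[-1,-0.0455,0.074,0,0,0,0],[-1,-0.0625,0.102,0,0,0,0],[-1,-0.08,0.13,0,0,0,0],[-1,-0.097,0.158,0,0,0,0],[-1,-0.1145,0.186,0,0,0,0],[-1,-0.1315,0.214,0,0,0,0],[-1,-0.148,0.241,0,0,0,0],[-1,-0.165,0.269,0,0,0,0],[-1,-0.1825,0.297,0,0,0,0],[-1,-0.1995,0.325,0,0,0,0],[-1,-0.2145,0.349,0,0,0,0],[-1,-0.2265,0.369,0,0,0,0],[-1,-0.235,0.383,0,0,0,0],[-1,-0.241,0.392,0,0,0,0],[-1,-0.2433,0.396,0,0,0,0],[-1,-0.2433,0.396,0,0,0,0]]' 60
python3 - <<'E'
from h import *
st=env.sense();p=imaging.camera("wrist");print(np.round(st["tcp_pos"],1),st["contact_force"],st["width"])
cv2.imwrite("pics/w6.png",p["color"])
E
```

```text
t: 18.0
tcp_pos: [489.9, -247.4, 437.6]
tool_rot: [-0.0, 0.99, 0.138, 0.0]
contact_force: [0.0, -0.0, -4.7]
width: 40.5
[ 489.9 -247.4  437.6] [ 0.04706674 -0.04429383 -4.70105372] 40.52829821875432
```

View pics/w6.png

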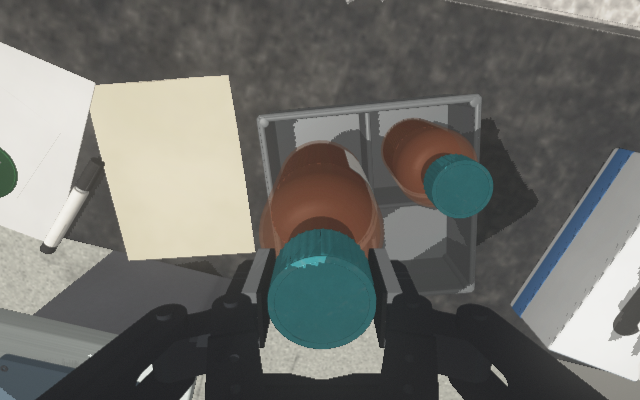

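Bottle A is held centrally over the far-left cell, upright like before, and B still stands. Lower it.

```bash
python3 -m creep '[[-1,0,0,0.006,0,0,0],[-1,0,0,0.018,0,0,0],[-1,0,0,0.035,0,0,0],[-1,0,0,0.055,0,0,0],[-1,0,0,0.075,0,0,0],[-1,0,0,0.09,0,0,0],[-1,0,0,0.1,0,0,0],[-1,0,0,0.106,0,0,0],[-1,0,0,0.11,0,0,0],[-1,0,0,0.112,0,0,0],[-1,0,0,0.114,0,0,0],[-1,0,0,0.114,0,0,0]]' 60
for i in 1 ; do python3 -m creep '[[-1,0,0,0.001,0,0,0],[-1,0,0,0.002,0,0,0],[-1,0,0,0.002,0,0,0]]' 60; done
```

```text
t: 19.25
tcp_pos: [490.1, -247.4, 324.0]
tool_rot: [0.0, 0.99, 0.138, 0.0]
contact_force: [-0.5, -0.5, -6.2]
width: 40.5
t: 19.55
tcp_pos: [490.0, -247.3, 321.7]
tool_rot: [0.0, 0.99, 0.138, 0.0]
contact_force: [0.5, 0.8, -4.6]
width: 40.7
```

```bash
python3 -m creep '[[-1,0,0,0.001,0,0,0],[-1,0,0,0.001,0,0,0]]' 60; python3 -m creep '[[-1,0,0,0.0005,0,0,0],[-1,0,0,0.001,0,0,0]]' 60
```

```text
t: 19.75
tcp_pos: [490.1, -247.3, 320.7]
tool_rot: [0.0, 0.99, 0.138, 0.0]
contact_force: [-0.1, 0.4, -6.4]
width: 40.4
t: 19.95
tcp_pos: [490.2, -247.4, 320.6]
tool_rot: [0.0, 0.99, 0.138, 0.0]
contact_force: [-2.3, 2.9, 4.5]
width: 40.3
```

Touchdown. Release, rise, then back off a little toward the robot for a last look.

```bash
python3 -m creep '[[-0.05,0,0,-0.001,0,0,0],[0.05,0,0,-0.001,0,0,0],[0.15,0,0,-0.001,0,0,0],[0.3,0,0,-0.001,0,0,0],[0.45,0,0,-0.001,0,0,0],[0.5,0,0,-0.001,0,0,0],[0.5,0,0,-0.001,0,0,0]]' 60
python3 -m creep '[[0.5,0,0,-0.005,0,0,0],[0.5,0,0,-0.02,0,0,0],[0.5,0,0,-0.045,0,0,0],[0.5,0,0,-0.075,0,0,0],[0.5,0,0,-0.105,0,0,0],[0.5,0,0,-0.13,0,0,0],[0.5,0,0.01,-0.15,0,0,0],[0.5,0,0.025,-0.16,0,0,0],[0.5,0,0.035,-0.16,0,0,0],[0.5,0,0.04,-0.16,0,0,0],[0.5,0,0.04,-0.16,0,0,0]]' 60
python3 cap.py 175 pics/w7.png
```

```text
t: 20.65
tcp_pos: [490.1, -247.3, 320.8]
tool_rot: [0.0, 0.99, 0.138, 0.0]
contact_force: [-0.5, -1.1, 0.4]
width: 64.0
t: 21.75
tcp_pos: [500.9, -286.2, 479.4]
tool_rot: [-0.001, 0.99, 0.138, -0.001]
contact_force: [0.3, -0.6, 0.2]
width: 63.8
px [390. 172.] box [364 145  54  54] xy [ 524.1 -338.6] res [-1.6 -1.7  1.5  1.7] tool shift [ 8.1 56.7]
px [271. 184.] box [245 156  53  55] xy [ 488.5 -248.9] res [-0.9 -1.1  1.   1.2] tool shift [ -1.7 -39.3]
px [286. 287.] box [262 261  47  53] xy [ 396.6 -283.8] res [-0.9 -1.5  1.   1.6] tool shift [-99.7 -30.8]
tcp [ 500.9 -286.2  479.4] t 21.75
```

View pics/w7.png

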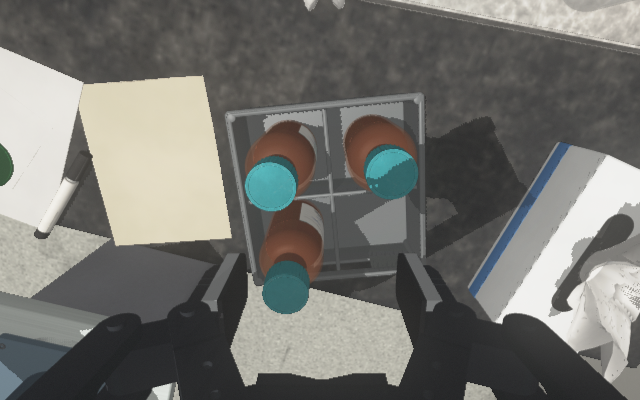

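All three bottles stand upright in separate cells (caps at (271,184), (390,172) and (286,287)). The third bottle has not moved: xy (396.6,-283.8), against (396.7,-283.7) before. The arm is clear, so I hand in.

```bash
python3 -c "from workcell import order; print(order.hand_in())"
```

```text
the job is handed in; nothing more can be done
None
```

Both front amber bottles are in the crate, one to a cell, and the job is handed in at about 22 s. I gripped each by its cap, lowered it until the force showed contact with the cell floor, then released it. Bottle B is in the far-right cell and bottle A in the far-left.

In the last wrist picture all three bottles stand upright in separate cells. The two placed caps are within about 2 mm of their cell centres, and the third bottle moved about 0.1 mm. The gripper was open and clear of everything, with under 1 N at the wrist.

No check failed. One disagreed slightly: a shadow cut off part of B's cap in the colour mask, so I corrected that position by eye before gripping, and the grasp was good.

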